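Show the sample dish between the lamp bars

TASK

First push the station's toggle lever right over to its far side to switch the lamps on. Then pick up the sample dish by its bail handle, give it a quarter turn so that its two ears point along the lamp bars, and hold it still and level over the middle of the station, between the bars: lower than their tops but clear of the base. Keep the dish level and the loose sweet in its middle all the way, leave the jar, carton and tape roll alone, and finish while holding the dish there.

Things in the scene. Friction and masses are not known exactly. Their poses are not given: they have to be found in the camera images.
- station_mid (a point): Centre of the top face of the station's base slab, 12 mm above the table. The grey station is fixed: a slab 200 (x) x 210 (y) mm with two upright lamp bars along the station's x axis, at y = +89 and -89 mm, each 170 long, 24 thick, their tops 75 mm above this point; the free gap between the bars is about 150 mm. z is up; the station's yaw varies by up to 0.25 rad. The block with the toggle lever sits at the -y side, its middle 145 mm from this point.
- switch (a joint): Toggle lever of the station in rad: starts near 0 (leaning about 0.5 rad to the station's -x side), 1.0 = fully over to the station's +x side. It turns about an axis parallel to the station's y, without a spring, and stays where it is left. A light push is enough.
- switch_tip (a point): Tip of the black toggle lever, 80 mm from its pivot; the pivot lies in the station's y = -145 mm plane at station x = 0, 22 mm above station_mid. The rod is 10 mm thick, the round tip 26 mm across. Moves with the lever. When the lever is midway its tip is at its highest.
- dish_handle (a point): Centre of the wooden bar of the dish's bail handle, 117 mm above the dish's underside and straight above the dish's middle. The bar lies along the dish's y axis, 172 long, 14 thick (x) and 22 high (z); two posts 14 x 6 mm carry it at y = +83 and -83 mm. Axes are the dish's own, z up; at the start the dish's y axis is crosswise to the lamp bars, to within about 0.4 rad.
- dish_mid (a point): Middle of the dish's floor, 5 mm above its underside. Round aluminium dish, 126 mm across, 14 mm deep overall, with two ears along its y axis that make it 180 mm long in y; flat in the middle (28 mm across), from there rising 9 degrees to the rim. Dish and handle 0.2 to 0.4 kg, standing on the table.
- ball_center (a point): Centre of a loose hard round sweet, 28 mm in diameter, about 15 g, lying free in the middle of the dish; it rolls easily.
- jar_mid (a point): Centre of a closed glass jar, 70 mm across, 120 high: a bystander.
- carton_mid (a point): Centre of a cardboard carton 100 x 140 x 90 mm high: a bystander.
- tape_mid (a point): Centre of a tape roll lying flat, 90 mm across, 45 high: a bystander.

How it is judged:
On the way, in this order (a step that is already met when the one before it is completed fails the run):
1. the toggle lever is switched over, the dish still standing on the table (value of joint switch above 0.8 rad and height (world z) of dish_mid below 0.02 m), for 0.2 s.
2. the dish is lifted clear of the table, level, the sweet in its middle (height (world z) of dish_mid above 0.035 m and angle between dish_mid's own z axis and vertical below 0.12 rad and horizontal distance between ball_center and dish_mid below 0.03 m), for 0.2 s.
At the end, for the whole second after the job is handed in: Lever still above 0.8 rad. Dish at rest, held by the fingers and touching neither station nor table: middle within 25 mm of the station's, floor 12 to 70 mm above its base slab, ears along the bars within 0.17 rad, tilt under 0.1 rad, sweet within 22 mm of the dish's middle (value of joint switch above 0.8 rad and horizontal distance between dish_mid and station_mid below 0.025 m and angle between the y axis of dish_mid and the x axis of station_mid, either way round below 0.17 rad and angle between dish_mid's own z axis and vertical below 0.1 rad and z of dish_mid in the frame of station_mid between 0.012 and 0.07 m and horizontal distance between ball_center and dish_mid below 0.022 m and z of ball_center in the frame of dish_mid between 0.008 and 0.022 m and contact force between dish and the fingers above 0.5 N and contact force between dish and station below 0.05 N and contact force between dish and table below 0.05 N and linear speed of dish below 0.03 m/s and angular speed of dish below 0.15 rad/s); the arm keeps its last pose, push and grip.
It fails at once if the sweet leaves the middle of the dish (more than 35 mm off) (horizontal distance between ball_center and dish_mid above 0.035 m).
It fails at once if the dish is tipped by more than 0.25 rad (angle between dish_mid's own z axis and vertical above 0.25 rad).
It fails at once if a bystander is moved (distance of any of jar_mid, carton_mid, tape_mid from where it was at the start of the episode above 0.02 m).
It also fails if it takes over 72 s, if anything falls off the work surface, if the arm or the gripper's body presses on something with over 40 N, if the wrist force passes 120 N, or if a joint passes its speed limit or range.

ROBOT

A 6-joint arm with a two-finger parallel gripper is mounted at the origin on the work surface. World frame = base frame: x ahead of the robot, y to its left, z up, the work surface at z = 0. Lengths are in m, angles in rad, forces in N, time in s.
With the tool pointing down it reaches from about 0.375 to 0.9 m from the base axis. Payload 3.1 kg.
Tool frame: the origin (TCP) lies on the centre line of the jaws, within the pads' length; the fingertips stand 17 mm ahead of it and the grasp point (between the pads) lies 2 mm behind it; y points along the fingers, z is the direction in which the jaws open and shut, and the axes are right-handed (so a half turn about y gives the same grasp; the last joint's range is limited). The gripper opens to 85 mm and grips with 20 to 120 N. Pads are 22 mm wide; open, the fingers measure 114 mm over their backs; the gripper's body (76 mm by 85 mm) begins 54 mm behind the grasp point. The pads swing forward as they close: fully open they stand 13 mm farther back than shut.
Start: joints at [1.153, 0.527, 1.433, -0, 1.181, -0.178], TCP at [0.148, 0.607, 0.228] pointing down, gripper open.
Joint ranges: [-3.08, 3.08], [-0.75, 2.2], [0.22, 2.44], [-1.43, 4.57], [0, 2.65], [-2.85, 2.85]. Speed limits (rad/s): [2.79, 2.79, 3.14, 3.14, 3.14, 3.14].

INTERFACE

Orientations are given as a unit quaternion [x, y, z, w].
In Python, from station import manip gives the robot as it stands.
- The arm moves only by the shell command python3 -m handwheel 'ROWS' [FORCE]. ROWS is JSON, one flat list of numbers, 7 for each row, row after row: the shift along the tool's x, y, z in cm, then the turn, a rotation vector about the tool's x, y, z in rad, then the finger opening in cm, from 0 to 8.54. A call has 1 to 10 rows; each row is the pose to reach, as a shift and turn from the pose commanded when the call began, along the tool's axes at that moment; what a row does not reach only later rows make up. A row lasts 1/12 s, in which the tool goes at most 41.7 mm and 7.16 degrees, less where a joint would pass 70% of its speed; a pose out of reach is approached as far as the arm can. A call with a gripper value outside its range is refused whole. The fingers move at their own pace and stop on an object; FORCE is the grip in N (left out, the last holds). Time passes only in rows, so rows that repeat a pose let the fingers close. It gives the time, the measured TCP pose, the force and the opening at its end, in the units of the state.
- manip.sense(): the state, without advancing time (a new reading comes with each control period).
- manip.snapshot(name): name is "side" or "top" or "wrist"; returns a dict with "frame" (420x560x3 uint8, red, green, blue), "depth" (420x560 float32, m along the optical axis (not along the pixel's ray), 0 where there is no reading), "camera_matrix" (3x3 intrinsics, pixels), "rvec" (rotation vector, rad) and "tvec" (3), from world to camera coordinates, as OpenCV has them. Camera axes: x right, y down, z forward; pixel columns grow to the right and rows downward; lengths in m; the calibration is good to about 2 mm. A picture is of the moment at which its call begins.
- manip.sign_off(): hands the job in, once; it reports no verdict.
The state is a dict: "t": time; "q": joint angles; "qd": joint speeds; "tau": joint torques, N m; "tcp_pos": TCP position; "tool_rot": TCP orientation; "force": force on the tool from outside, world axes, zero at the start; "ft_torque": the same for the moment, N m; "finger_gap": opening from 0.0 (shut) to 1.0 (fully open).
Only numpy, scipy, OpenCV 4.12 (cv2) and the standard library are available. Lean on these libraries where they do the work, as an engineer would, in place of code of your own. Each camera call takes 0.05 s, during which the arm holds its last target.

## Working session

There is one attempt and no reset: what is moved stays moved. The work goes in short steps, Python scripts to look and compute and a shell command to move; the robot and the scene stay as the last step left them, time stands still between calls to the robot, and variables do not carry over. Pictures are saved under pics/ and viewed, and the job is handed in when it is done.

```bash
mkdir -p pics; ls
cat > h.py <<'E'
import numpy as np, cv2
from station import manip
from scipy.spatial.transform import Rotation as R
def snap(n,f):
    s=manip.snapshot(n); np.savez(''+f+'.npz',**s); cv2.imwrite('pics/'+f+'.png',s['frame'][:,:,::-1]); return s
def load(f): return np.load(''+f+'.npz')
def cloud(s):
    d=s['depth'];K=s['camera_matrix'];v,u=np.indices(d.shape)
    P=np.stack([(u-K[0,2])/K[0,0]*d,(v-K[1,2])/K[1,1]*d,d],-1)
    r=R.from_rotvec(np.ravel(s['rvec'])).as_matrix()
    W=(P-np.ravel(s['tvec']))@r; W[d==0]=np.nan
    return W
E
python3 - <<'E'
from h import *
print({k:np.round(v,3).tolist() for k,v in manip.sense().items()})
for n in ('side','top'):
    s=snap(n,n+'0');
E
```

```text
pics
{'t': 0.0, 'q': [1.153, 0.528, 1.434, 0.0, 1.181, -0.179], 'qd': [-0.0, 0.0, 0.0, -0.0, -0.001, 0.001], 'tau': [-0.0, -44.235, -17.803, -0.0, 0.008, 0.0], 'tcp_pos': [0.148, 0.607, 0.227], 'tool_rot': [0.703, -0.084, 0.084, -0.701], 'force': [0.535, 0.33, 0.553], 'ft_torque': [-0.021, -0.049, -0.021], 'finger_gap': 1.001}
```

View pics/top0.png

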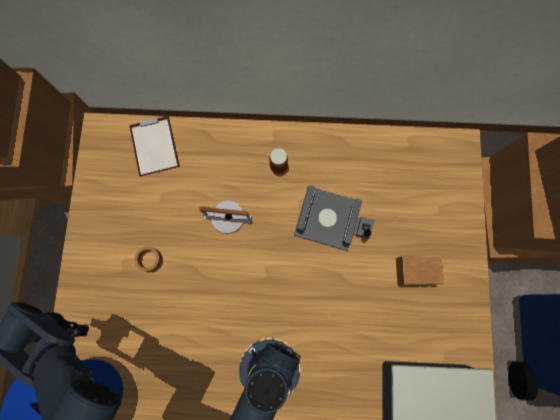

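View pics/side0.png

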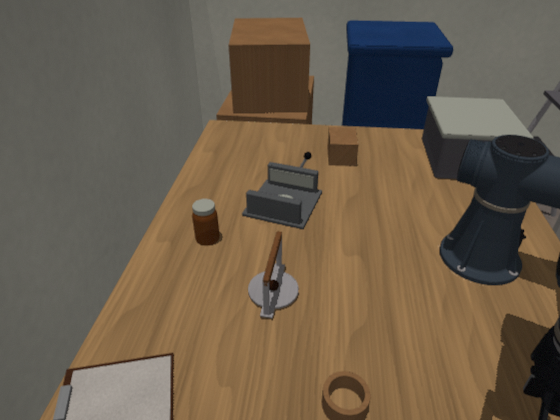

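The top view shows the dish at (228,217), the station at (328,218) with its lever tip at (367,232), the jar at (279,158), the tape at (148,260) and the carton at (420,271). Up in the image is +x and left is +y. Next I'll measure these positions.

Run:
```python
from h import *
s=load('top0');W=cloud(s)
for n,(u,v) in dict(stmid=(328,218),tip=(367,232),barL=(310,210),barR=(352,222),hand=(226,212),jar=(279,156),tape=(138,260),carton=(420,270),table=(250,270)).items(): print(n,np.round(W[v,u],4))
f=s['frame'][170:270,180:400]
cv2.imwrite('pics/top0c.png',cv2.resize(f,None,fx=3.6,fy=3.6,interpolation=cv2.INTER_CUBIC)[:,:,::-1])
# station bars: points z 0.08..0.095 in region
st=W[170:270,285:365].reshape(-1,3); b=st[(st[:,2]>0.082)&(st[:,2]<0.092)]
print(len(b))
r=cv2.minAreaRect(b[:,:2].astype(np.float32)); print(r, cv2.boxPoints(r))
h=W[195:235,190:262].reshape(-1,3)
b=h[h[:,2]>0.10];print(len(b)); r=cv2.minAreaRect(b[:,:2].astype(np.float32)); print(r,b[:,2].max(),b.mean(0))
t=W[222:245,357:380].reshape(-1,3);b=t[t[:,2]>0.085];print(len(b),b.mean(0),b.max(0),b.min(0))
```

```text
stmid [ 0.5541 -0.1956  0.0117]
tip [ 0.4899 -0.323   0.1172]
barL [ 0.5828 -0.1265  0.0088]
barR [ 0.5284 -0.2744  0.0895]
hand [0.5381 0.1771 0.1256]
jar [ 7.565e-01 -6.000e-04  1.187e-01]
tape [0.3631 0.5005 0.0305]
carton [ 0.3671 -0.5145  0.0916]
table [0.3463 0.0896 0.0025]
494
((0.5547145009040833, -0.1919800043106079), (0.20185351371765137, 0.1686907410621643), 76.37381744384766) [[ 0.4489662  -0.27019542]
 [ 0.6129089  -0.30993664]
 [ 0.6604628  -0.11376458]
 [ 0.4965201  -0.07402337]]
226
((0.5415982007980347, 0.1872623860836029), (0.17073947191238403, 0.015481250360608101), 86.22929382324219) 0.13501338767448207 [0.54032038 0.18641576 0.12486754]
43 [ 0.48726233 -0.32357778  0.11430942] [ 0.49899882 -0.31297998  0.12357415] [ 0.47643915 -0.33615422  0.10310287]
```

Run:
```python
from h import *
s=load('side0');W=cloud(s)
f=s['frame'][140:330,180:370]
cv2.imwrite('pics/side0c.png',cv2.resize(f,None,fx=3.1,fy=3.1,interpolation=cv2.INTER_CUBIC)[:,:,::-1])
P=W.reshape(-1,3)
ok=np.isfinite(P[:,0])
# dish handle bar
print('tip',W[155,307], 'ball',W[285,273])
```

```text
tip [ 0.49004164 -0.31136699  0.11515411] ball [0.54173674 0.19534249 0.0295099 ]
```

View pics/top0c.png

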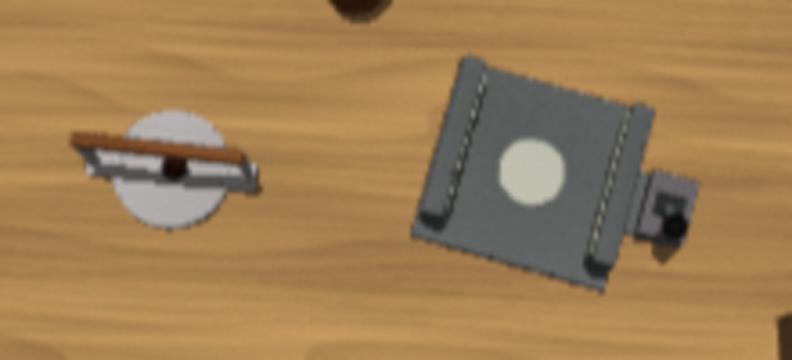

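View pics/side0c.png

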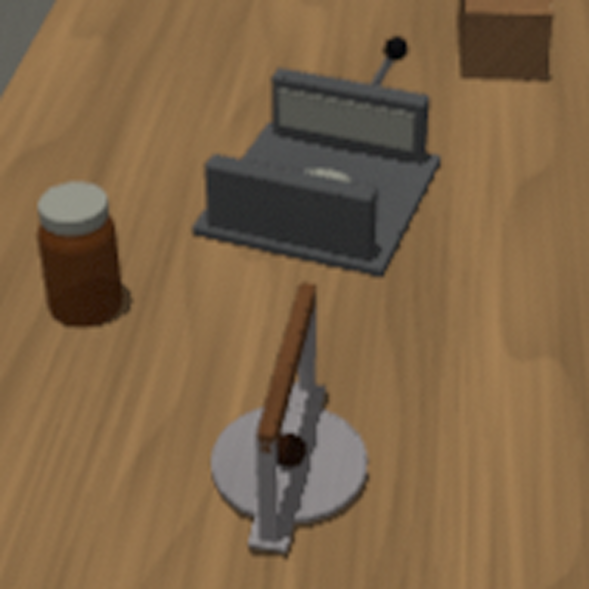

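```bash
cat >> h.py <<'E'
def to(p,zyaw=None):
    """shift (cm, tool axes) and rotvec to reach world p with tool y down, tool z at world yaw zyaw (mod pi)"""
    s=manip.sense();T=R.from_quat(s['tool_rot']);print('tcp',np.round(s['tcp_pos'],4),'t',round(s['t'],2),'F',np.round(s['force'],1),'q',np.round(s['q'],2),'gap',round(s['finger_gap'],3))
    if p is not None: print('shift cm',np.round(T.inv().apply(np.array(p)-s['tcp_pos'])*100,2))
    M=T.as_matrix();print('xax',np.round(M[:,0],3),'yax',np.round(M[:,1],3),'zax',np.round(M[:,2],3))
    if zyaw is not None:
        for a in (zyaw,zyaw+np.pi):
            z=np.array([np.cos(a),np.sin(a),0]);y=np.array([0,0,-1.]);x=np.cross(y,z)
            print('rotvec',np.round((T.inv()*R.from_matrix(np.stack([x,y,z],1))).as_rotvec(),3))
E
python3 - <<'E'
from h import *
to([0.5,0.1,0.25],-0.238)
E
```

```text
tcp [0.1475 0.6067 0.2271] t 0.1 F [ 0.1  0.1 -0.4] q [ 1.15  0.53  1.43  0.    1.18 -0.18] gap 0.998
shift cm [ 46.23  -2.23 -40.89]
xax [ 0.972 -0.237 -0.   ] yax [-0.001 -0.002 -1.   ] zax [ 0.237  0.972 -0.002]
rotvec [2.00e-03 1.57e+00 1.00e-03]
rotvec [ 1.000e-03 -1.572e+00 -2.000e-03]
```

```bash
python3 -m handwheel '[3,0,-1.8,0,0,0,4, 6.5,-0.3,-3.7,0,0,0,3, 10,-0.5,-5.6,0,0,0,2, 13.5,-0.7,-7.5,0,0,0,1, 17,-1,-9.5,0,0,0,0, 20.5,-1,-11.5,0,0,0,0, 24,-1,-13.5,0,0,0,0, 27,-1,-15.3,0,0,0,0, 30,-1,-17,0,0,0,0, 32.5,-1.2,-18.5,0,0,0,0]'
python3 - <<'E'
from h import *
to([0.45,-0.1,0.25])
E
```

```text
t: 0.93
tcp_pos: [0.421, 0.3485, 0.2394]
tool_rot: [0.702, -0.085, 0.084, -0.702]
force: [0.5, 0.5, 0.9]
finger_gap: 0.002
tcp [0.421  0.3485 0.2394] t 0.93 F [0.5 0.5 0.9] q [ 0.49  0.41  1.62 -0.    1.12 -0.84] gap 0.002
shift cm [ 13.47  -1.02 -42.88]
xax [ 0.971 -0.238 -0.001] yax [-0.001 -0.001 -1.   ] zax [ 0.238  0.971 -0.001]
```

```bash
python3 -m handwheel '[1.3,0,-3.5,0,0,0,0, 2.6,0,-7.5,0,0,0,0, 3.9,0,-11.5,0,0,0,0, 5.2,0,-15.5,0,0,0,0, 6.5,0,-19.5,0,0,0,0, 7.8,0,-23.5,0,0,0,0, 9,0,-27.5,0,0,0,0, 10.2,0,-31.5,0,0,0,0, 11.4,0,-35.5,0,0,0,0, 12.4,0,-39,0,0,0,0]'
python3 - <<'E'
from h import *
to([0.437,-0.314,0.25])
snap('wrist','w1')
E
```

```text
t: 1.77
tcp_pos: [0.4477, -0.0599, 0.2399]
tool_rot: [0.702, -0.084, 0.084, -0.702]
force: [1.0, 0.2, 0.3]
finger_gap: 0.004
tcp [ 0.4477 -0.0599  0.2399] t 1.77 F [1.  0.2 0.3] q [-0.38  0.28  1.84 -0.    1.03 -1.71] gap 0.004
shift cm [  4.99  -1.   -24.94]
xax [ 0.972 -0.237 -0.   ] yax [-0. -0. -1.] zax [ 0.237  0.972 -0.   ]
```

View pics/w1.png

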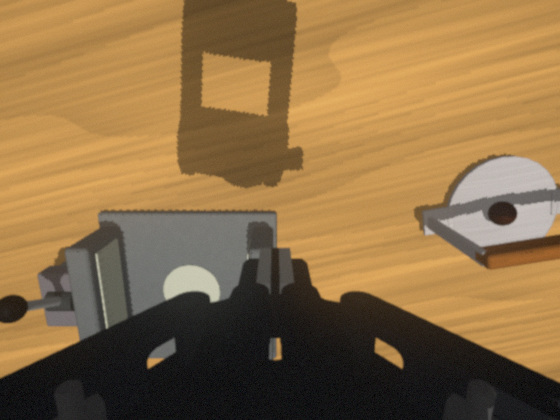

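The wrist view shows the lever tip at (13,308), the station disc at (192,285), the near slab edge from (100,212) to (275,212), and the dish on the right at (505,205) with the sweet in its middle.

Run:
```python
from h import *
s=load('w1');W=cloud(s)
for n,(u,v) in dict(tip=(13,308),disc=(192,284),c1=(103,214),c2=(272,214),ball=(502,213)).items(): print(n,np.round(W[v,u],4))
t=W[295:322,0:30].reshape(-1,3);b=t[t[:,2]>0.09];
# sphere fit r=.013
from scipy.optimize import least_squares
for thr in(.095,.1,.105):
  b=t[t[:,2]>thr];print(len(b),np.round(least_squares(lambda c:np.linalg.norm(b-c,axis=1)-.013,b.mean(0)-[0,0,.01],loss='soft_l1',f_scale=.001).x,4))
print('exp c', )
mid=np.array([.5547,-.192]);th=-.238;x=np.array([np.cos(th),np.sin(th)]);y=np.array([-x[1],x[0]])
print('slab corners exp',mid-.1*x-.105*y,mid-.1*x+.105*y)
f=s['frame'].astype(int);m=(f.min(2)>170)&(np.indices(f.shape[:2])[0]>255)&(np.indices(f.shape[:2])[1]<240)&(np.indices(f.shape[:2])[1]>150)
print('disc',np.nanmean(W[m],0),m.sum(), np.nanmin(W[m],0),np.nanmax(W[m],0))
# near slab edge
e=W[205:222,110:265];
```

```text
tip [ 0.4885 -0.316   0.1137]
disc [ 0.5489 -0.1892  0.0123]
c1 [ 0.4392 -0.264   0.0102]
c2 [ 0.4859 -0.0724  0.0104]
ball [0.5401 0.1766 0.0291]
647 [ 0.4907 -0.3259  0.1065]
640 [ 0.4907 -0.3259  0.1065]
577 [ 0.4907 -0.3258  0.1064]
exp c
slab corners exp [ 0.43276411 -0.27046425] [ 0.4822736  -0.06638385]
disc [ 0.54540467 -0.18957628  0.01243625] 1171 [ 0.52386452 -0.22638187  0.01040326] [ 0.57540746 -0.15918461  0.01486758]
```

```bash
python3 -m handwheel '[0.8,0,-4,0,0,0,0, 1.6,0,-8,0,0,0,0, 2.4,0,-12,0,0,0,0, 3.2,0,-16,0,0,0,0, 4.0,0,-20,0,0,0,0, 5,1,-23.5,0,0,0,0, 5,4,-24.8,0,0,0,0, 5,8,-24.8,0,0,0,0, 5,11,-24.8,0,0,0,0, 5,13,-24.8,0,0,0,0]';python3 -m handwheel '[0,0,0,0,0,0,0]'
python3 - <<'E'
from h import *
to([0.4379,-0.3129,0.109])
snap('wrist','w2')
E
```

```text
t: 2.65
tcp_pos: [0.4363, -0.3092, 0.1067]
tool_rot: [-0.701, 0.086, -0.083, 0.703]
force: [0.2, 0.4, -0.6]
finger_gap: -0.003
t: 2.73
tcp_pos: [0.4354, -0.3078, 0.1056]
tool_rot: [-0.7, 0.087, -0.082, 0.704]
force: [-0.1, 0.4, -0.6]
finger_gap: 0.003
tcp [ 0.4354 -0.3078  0.1056] t 2.73 F [-0.1  0.4 -0.6] q [-0.83  0.59  1.76  0.    0.8  -2.16] gap 0.003
shift cm [ 0.37 -0.35 -0.43]
xax [ 0.971 -0.237 -0.009] yax [-0.007  0.008 -1.   ] zax [0.237 0.971 0.006]
```

View pics/w2.png

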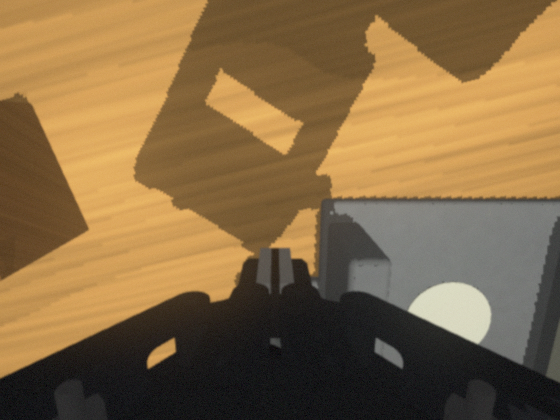

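```bash
python3 -m handwheel '[0.8,-0.2,-0.4,0,0,0,0, 1.6,-0.2,-0.4,0,0,0,0, 2.4,-0.2,-0.4,0,0,0,0, 3.2,-0.2,-0.4,0,0,0,0, 4,-0.2,-0.4,0,0,0,0, 4.8,-0.2,-0.4,0,0,0,0, 5.6,-0.2,-0.4,0,0,0,0, 6.4,-0.2,-0.4,0,0,0,0, 7.2,-0.2,-0.4,0,0,0,0, 8,-0.2,-0.4,0,0,0,0]'
python3 - <<'E'
from h import *
to([0.5547+.014*.972-.145*.236,-.192-.014*.236-.145*.972,.108])
snap('wrist','w3');snap('side','s3')
s=load('s3');f=s['frame'][120:240,220:380]
cv2.imwrite('pics/s3c.png',cv2.resize(f,None,fx=4,fy=4,interpolation=cv2.INTER_CUBIC)[:,:,::-1])
E
```

```text
t: 3.62
tcp_pos: [0.5212, -0.336, 0.1212]
tool_rot: [0.705, -0.079, 0.09, -0.699]
force: [2.6, 4.9, 29.4]
finger_gap: -0.002
tcp [ 0.5212 -0.336   0.1212] t 3.62 F [ 2.6  4.9 29.4] q [-0.75  0.65  1.55  0.    0.93 -2.09] gap -0.002
shift cm [1.24 1.34 0.28]
xax [ 0.971 -0.237  0.016] yax [ 0.014 -0.009 -1.   ] zax [ 0.237  0.971 -0.005]
```

View pics/s3c.png

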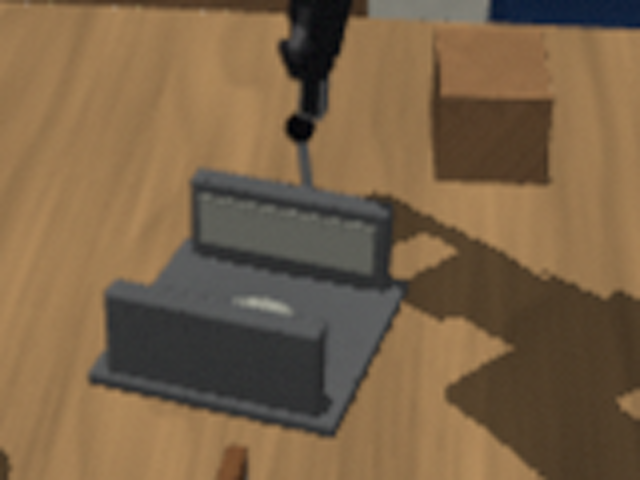

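View pics/w3.png

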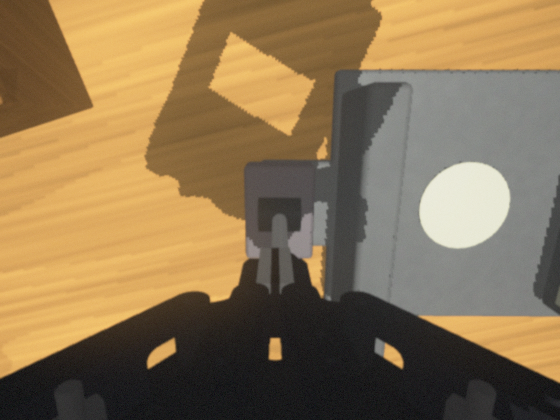

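Run:
```python
from h import *
s=load('s3');W=cloud(s)
for u,v in [(295,152),(297,147),(298,145),(297,165),(290,150)]: print(u,v,np.round(W[v,u],4))
print(manip.sense())
```

```text
295 152 [ 0.5303 -0.3227  0.1177]
297 147 [ 0.5242 -0.3235  0.1362]
298 145 [ 0.5211 -0.3226  0.1441]
297 165 [ 0.5228 -0.3279  0.0657]
290 150 [ 0.5659 -0.5592 -0.0043]
{'t': 3.7167, 'q': array([-0.75307429,  0.64849622,  1.54804795,  0.00620566,  0.92370026,
       -2.08806217]), 'qd': array([-0.00244192, -0.00215671,  0.01114366,  0.00038266, -0.01786744,
       -0.00358596]), 'tau': array([ -4.5431976 , -26.79994226,  -6.55173495,  -1.86470903,
         0.1761568 ,   0.0539452 ]), 'tcp_pos': array([ 0.52358628, -0.3366103 ,  0.12100293]), 'tool_rot': array([ 0.70505852, -0.07734515,  0.09159008, -0.69894311]), 'force': array([ 4.09747265,  6.91503159, 30.15371933]), 'ft_torque': array([ 0.92682353, -1.12458479,  0.09095828]), 'finger_gap': -0.0068935865971196265}
```

```bash
python3 -m handwheel '[0,-1.5,0,0,0,0,0, 0,-3,0,0,0,0,0, -2,-4,0,0,0,0,0, -4.5,-4,0,0,0,0,0, -6,-3,0,0,0,0,0,-6,-1,0,0,0,0,0, -6,-1,0,0,0,0,0,-6,-1,0,0,0,0,0]'
python3 - <<'E'
from h import *
to([0.5547+.014*.972-.145*.236,-.192-.014*.236-.145*.972,.092])
snap('side','s4')
s=load('s4');f=s['frame'][120:240,220:380]
cv2.imwrite('pics/s4c.png',cv2.resize(f,None,fx=4,fy=4,interpolation=cv2.INTER_CUBIC)[:,:,::-1])
E
```

```text
t: 4.38
tcp_pos: [0.4568, -0.3189, 0.1219]
tool_rot: [-0.702, 0.084, -0.084, 0.702]
force: [0.2, 0.0, 0.6]
finger_gap: 0.001
tcp [ 0.4568 -0.3189  0.1219] t 4.38 F [0.2 0.  0.6] q [-0.81  0.58  1.7   0.    0.86 -2.14] gap 0.001
shift cm [7.92 2.99 0.14]
xax [ 0.972 -0.236 -0.001] yax [-0.     0.001 -1.   ] zax [0.236 0.972 0.001]
```

View pics/s4c.png

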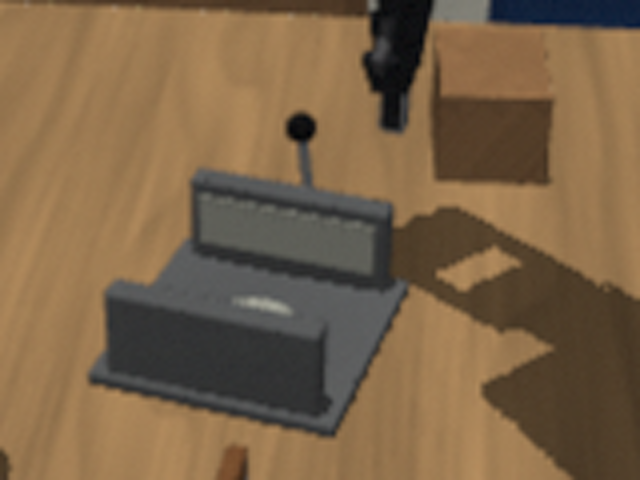

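The tip is now at (300,127) in the crop and the lever is just past upright. On the first push the fingertip rode up on the ball, so I'll push lower, on the rod.

```bash
python3 -m handwheel '[0,1.7,0.1,0,0,0,0, 0,3.4,0.1,0,0,0,0, 0.7,3.4,0.1,0,0,0,0, 1.4,3.4,0.1,0,0,0,0, 2.1,3.4,0.1,0,0,0,0, 2.8,3.4,0.1,0,0,0,0, 3.5,3.4,0.1,0,0,0,0, 4.2,3.4,0.1,0,0,0,0, 4.9,3.4,0.1,0,0,0,0, 5.5,3.4,0.1,0,0,0,0]'
python3 - <<'E'
from h import *
to([0.5547+.014*.972-.145*.236,-.192-.014*.236-.145*.972,.092])
snap('side','s5')
s=load('s5');f=s['frame'][120:240,220:380]
cv2.imwrite('pics/s5c.png',cv2.resize(f,None,fx=4,fy=4,interpolation=cv2.INTER_CUBIC)[:,:,::-1])
E
```

```text
t: 5.27
tcp_pos: [0.5111, -0.3314, 0.0883]
tool_rot: [0.702, -0.084, 0.084, -0.702]
force: [-0.5, 0.2, 0.7]
finger_gap: -0.0
tcp [ 0.5111 -0.3314  0.0883] t 5.27 F [-0.5  0.2  0.7] q [-0.76  0.69  1.58 -0.    0.87 -2.09] gap -0.0
shift cm [ 2.35 -0.37  0.07]
xax [ 0.972 -0.236  0.001] yax [ 0. -0. -1.] zax [ 0.236  0.972 -0.   ]
```

View pics/s5c.png

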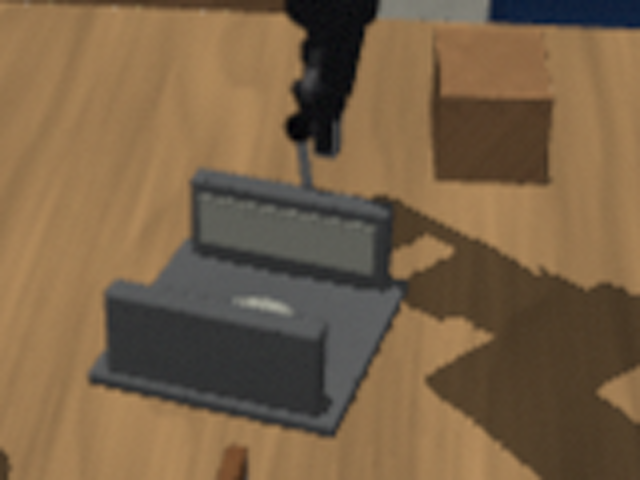

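```bash
python3 -m handwheel '[0.5,0,0,0,0,0,0, 1,0,0,0,0,0,0, 1.4,0,0,0,0,0,0, 1.8,0,0,0,0,0,0, 2.1,0,0,0,0,0,0,2.1,0,0,0,0,0,0]'
python3 - <<'E'
from h import *
to([0.5547+.014*.972-.145*.236,-.192-.014*.236-.145*.972,.092])
snap('side','s6')
s=load('s6');f=s['frame'][120:240,220:380]
cv2.imwrite('pics/s6c.png',cv2.resize(f,None,fx=4,fy=4,interpolation=cv2.INTER_CUBIC)[:,:,::-1])
E
```

```text
t: 5.82
tcp_pos: [0.5312, -0.3362, 0.0879]
tool_rot: [0.702, -0.084, 0.084, -0.702]
force: [1.2, 0.4, 0.5]
finger_gap: 0.001
tcp [ 0.5312 -0.3362  0.0879] t 5.82 F [1.2 0.4 0.5] q [-0.74  0.71  1.53  0.    0.9  -2.07] gap 0.001
shift cm [ 0.29 -0.41  0.07]
xax [ 0.972 -0.236  0.001] yax [ 0. -0. -1.] zax [ 0.236  0.972 -0.   ]
```

View pics/s6c.png

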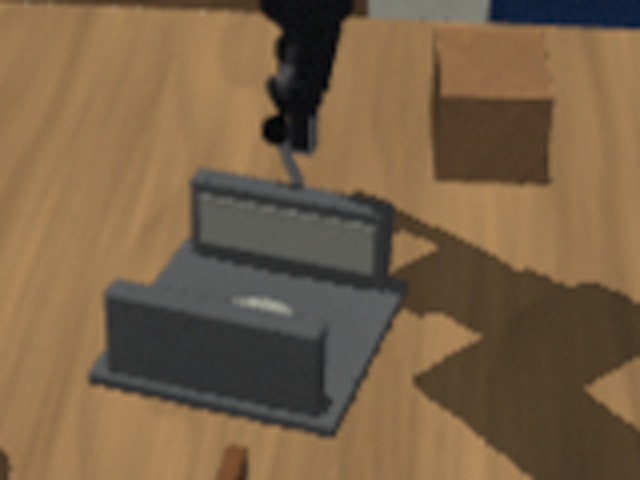

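```bash
python3 -m handwheel '[0.3,0,0,0,0,0,0, 0.6,0,0,0,0,0,0, 0.8,0,0,0,0,0,0,0.8,0,0,0,0,0,0]';python3 -m handwheel '[0.2,0,0,0,0,0,0, 0.4,0,0,0,0,0,0,0.4,0,0,0,0,0,0]'
python3 - <<'E'
from h import *
to([0.5547+.014*.972-.145*.236,-.192-.014*.236-.145*.972,.092])
snap('side','s7')
s=load('s7');f=s['frame'][120:240,220:380]
cv2.imwrite('pics/s7c.png',cv2.resize(f,None,fx=4,fy=4,interpolation=cv2.INTER_CUBIC)[:,:,::-1])
E
```

```text
t: 6.2
tcp_pos: [0.5369, -0.3375, 0.0878]
tool_rot: [-0.702, 0.085, -0.083, 0.702]
force: [-3.7, 0.8, 1.7]
finger_gap: -0.001
t: 6.45
tcp_pos: [0.5372, -0.3374, 0.0877]
tool_rot: [-0.701, 0.088, -0.079, 0.703]
force: [-12.5, 0.9, 6.4]
finger_gap: -0.003
tcp [ 0.5372 -0.3374  0.0877] t 6.45 F [-12.5   0.9   6.4] q [-0.73  0.72  1.51 -0.01  0.93 -2.06] gap -0.003
shift cm [-0.33 -0.42  0.04]
xax [ 0.972 -0.235 -0.012] yax [-0.011  0.004 -1.   ] zax [0.235 0.972 0.002]
```

View pics/s7c.png

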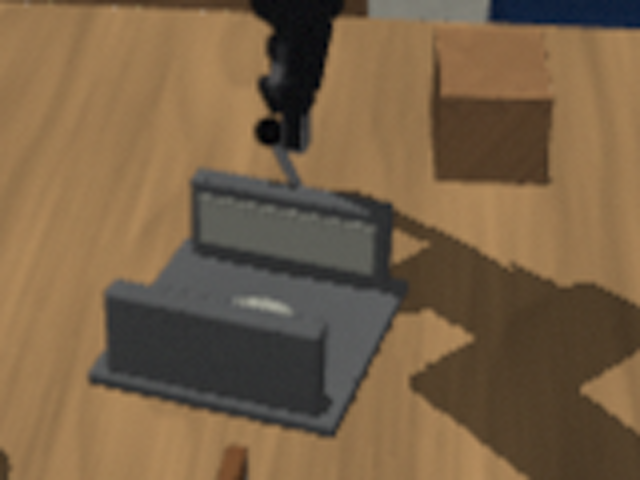

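The push force rose to 12.5 N with no further motion, so the lever is at its stop. I'll back off and check it.

```bash
python3 -m handwheel '[-1,0,0,0,0,0,0, -3,0,0,0,0,0,0, -5,0,0,0,0,0,0, -5,-3,0.5,0,0,0,0, -5,-7,2,0,0,0,2, -4,-11,5,0,0,0,4, -2,-14,9,0,0,0,6, 0,-15,13,0,0,0,6, 0,-15,17,0,0,0,6, 0,-15,20,0,0,0,6]'
python3 - <<'E'
from h import *
snap('wrist','w8');s=snap('top','t8')
W=cloud(s)
t=W[200:245,350:390].reshape(-1,3);b=t[(t[:,2]>0.095)&(t[:,1]<-.3)]
print(len(b),b.mean(0),b[:,2].max())
mid=np.array([.5547,-.192]);th=-.238;x=np.array([np.cos(th),np.sin(th)])
print('st x',(b[:,:2]-mid).mean(0)@x)
to([0.46,0.187,.25],-0.066)
f=s['frame'][170:270,180:400]
cv2.imwrite('pics/t8c.png',cv2.resize(f,None,fx=3.6,fy=3.6,interpolation=cv2.INTER_CUBIC)[:,:,::-1])
E
```

```text
t: 7.33
tcp_pos: [0.5904, -0.1527, 0.2405]
tool_rot: [0.703, -0.082, 0.088, -0.701]
force: [-0.4, 0.4, -0.3]
finger_gap: 0.701
44 [ 0.55601647 -0.34031709  0.11144412] 0.12005148635673453
st x 0.03624652317882736
tcp [ 0.5894 -0.1469  0.239 ] t 7.43 F [-0.7 -0.1 -0.1] q [-0.43  0.49  1.47  0.    1.18 -1.77] gap 0.707
shift cm [-20.26  -1.1   29.52]
xax [ 0.973 -0.23   0.004] yax [ 0.004  0.002 -1.   ] zax [0.23  0.973 0.003]
rotvec [-5.000e-03  1.405e+00  1.000e-03]
rotvec [ 1.000e-03 -1.737e+00  5.000e-03]
```

View pics/t8c.png

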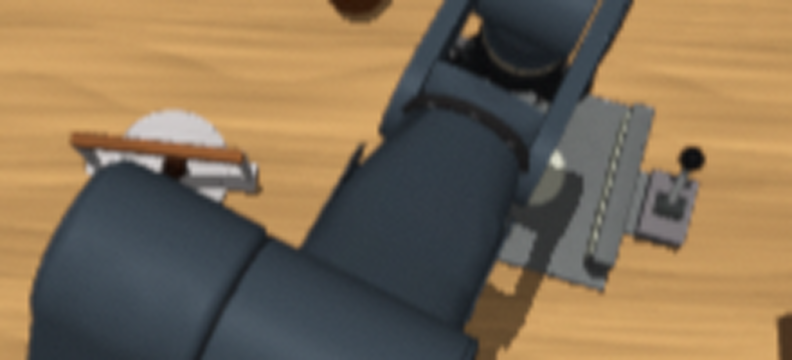

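View pics/w8.png

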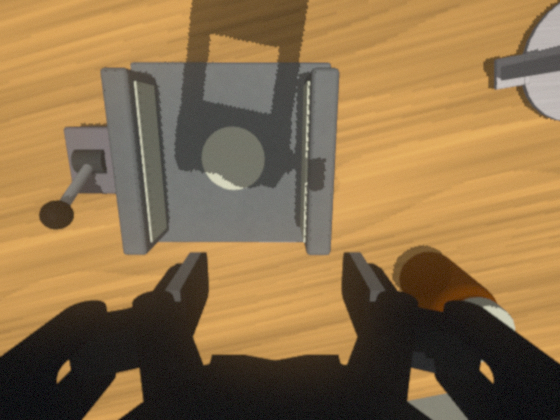

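The lever tip at (57,214) is now over on the +x side, about 0.97 rad. Next I'll refine the station pose from this near view.

Run:
```python
from h import *
s=load('w8');W=cloud(s)
v,u=np.indices(s['depth'].shape)
m=(W[...,2]>.082)&(W[...,2]<.093)&(v<262)&(u>100)&(u<345)
b=W[m];print(len(b),b[:,2].mean())
r=cv2.minAreaRect(b[:,:2].astype(np.float32));print(r);p=cv2.boxPoints(r);print(p)
# two bars separately
for c in ((u<200),(u>250)):
  q=W[m&c][:,:2].astype(np.float32);print(cv2.minAreaRect(q))
# disc by color, slab corners
f=s['frame'].astype(int);d=(abs(W[...,2]-.0125)<.004)&(f[...,0]>f[...,2]+3)&(f.mean(2)>95)&(u>180)&(u<290)&(v>110)&(v<200)
print('disc',d.sum(),[(W[d][:,i].min()+W[d][:,i].max())/2 for i in (0,1)])
sl=(abs(W[...,2]-.012)<.005)&(v<260)&(u>120)&(u<340)&(abs(f[...,0]-f[...,2])<25)
q=W[sl][:,:2].astype(np.float32);print('slab',cv2.minAreaRect(q))
```

```text
9920 0.0860433690942688
((0.5568263530731201, -0.1924109309911728), (0.20124228298664093, 0.16889417171478271), 76.07718658447266)
[[ 0.45064935 -0.2697567 ]
 [ 0.6145815  -0.3103951 ]
 [ 0.6630033  -0.11506516]
 [ 0.49907118 -0.07442677]]
((0.535450279712677, -0.27830249071121216), (0.024154776707291603, 0.16761109232902527), 75.9962387084961)
((0.5781226754188538, -0.10650503635406494), (0.024236813187599182, 0.16889387369155884), 76.08334350585938)
disc 3432 [np.float64(0.5665515549992435), np.float64(-0.1994214020708524)]
slab ((0.5568749308586121, -0.19321520626544952), (0.2057565301656723, 0.19760604202747345), 75.85597229003906)
```

```bash
python3 -m handwheel '[-1,0,2,0,0.11,0,6, -2,-0.5,4,0,0.22,0,6, -3,-1,6,0,0.33,0,6, -4,-1,8,0,0.44,0,6, -5,-1,10,0,0.55,0,6, -6,-1,12,0,0.66,0,6, -7,-1,14,0,0.77,0,6, -8,-1,16,0,0.88,0,6, -8.8,-1,17.5,0,0.99,0,6, -9.4,-1,19,0,1.1,0,6]';  python3 -m handwheel '[0,0,0,0,0.1,0,6, 0,0,0,0,0.2,0,6, 0,0,0,0,0.3,0,6,0,0,0,0,0.3,0,6,0,0,0,0,0.3,0,6]'
python3 - <<'E'
from h import *
s=snap('wrist','w9');to([.5416,.1873,.15],-.066)
W=cloud(s)
m=(W[...,2]>.122)&(W[...,2]<.135)&(W[...,1]<.3)&(W[...,1]>.08)&(W[...,0]>.48)&(W[...,0]<.6)
b=W[m];print(len(b),b[:,2].mean());print(cv2.minAreaRect(b[:,:2].astype(np.float32)))
E
```

```text
t: 8.27
tcp_pos: [0.5404, 0.0547, 0.2478]
tool_rot: [-0.553, 0.44, -0.441, 0.554]
force: [-0.2, -0.3, 0.7]
finger_gap: 0.701
t: 8.68
tcp_pos: [0.5409, 0.0537, 0.2477]
tool_rot: [0.483, -0.516, 0.516, -0.484]
force: [-0.3, -0.4, -0.7]
finger_gap: 0.706
tcp [0.5408 0.0537 0.2476] t 8.73 F [-0.2  0.4 -0.1] q [-0.11  0.39  1.62  0.    1.13 -0.04] gap 0.7
shift cm [-13.34   9.76  -0.81]
xax [-0.066 -0.998 -0.   ] yax [ 0.001  0.    -1.   ] zax [ 0.998 -0.066  0.001]
rotvec [-0.001 -0.    -0.   ]
rotvec [ 0.000e+00  3.142e+00 -1.000e-03]
2658 0.127068301821069
((0.5418266654014587, 0.15207429230213165), (0.09991216659545898, 0.013631091453135014), 86.26971435546875)
```

View pics/w9.png

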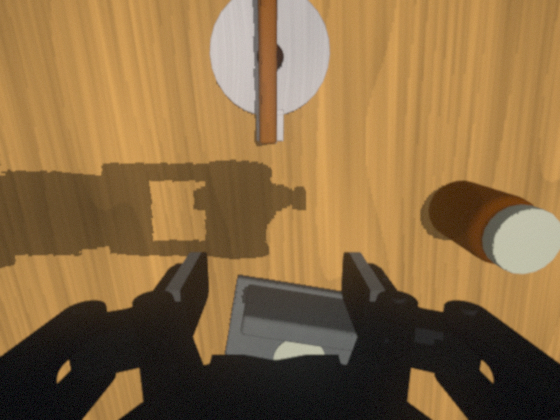

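The handle runs from (267,145) up past the top edge. The sweet is at (272,57) and the jar at (520,235). I'll shift a little to see the whole bar.

```bash
python3 -m handwheel '[-2,0,0.2,0,0,0,6,-4,0,0.2,0,0,0,6,-6,0,0.2,0,0,0,6,-6,0,0.2,0,0,0,6,-6,0,0.2,0,0,0,6]'
python3 - <<'E'
from h import *
s=snap('wrist','w10');
W=cloud(s)
m=(W[...,2]>.122)&(W[...,2]<.135)&(W[...,1]<.3)&(W[...,1]>.08)&(W[...,0]>.48)&(W[...,0]<.6)
b=W[m];print(len(b),b[:,2].mean());print(cv2.minAreaRect(b[:,:2].astype(np.float32)))
m=(W[...,2]>.008)&(W[...,2]<.022)&(W[...,1]<.3)&(W[...,1]>.08)&(W[...,0]>.46)&(W[...,0]<.63)
b=W[m];print(cv2.minEnclosingCircle(b[:,:2].astype(np.float32)),cv2.minAreaRect(b[:,:2].astype(np.float32)))
to([.543,.1875,.15],-.066)
E
```

```text
t: 9.15
tcp_pos: [0.5466, 0.114, 0.2475]
tool_rot: [0.484, -0.516, 0.516, -0.483]
force: [0.1, -0.6, 0.8]
finger_gap: 0.704
3933 0.12707383381370946
((0.5437996983528137, 0.1822219341993332), (0.16135543584823608, 0.01375550962984562), 86.2282943725586)
((0.544472336769104, 0.1877923309803009), 0.09095519036054611) ((0.5443099141120911, 0.1876993477344513), (0.125296950340271, 0.16288995742797852), 30.735496520996094)
tcp [0.5466 0.1134 0.2474] t 9.2 F [ 0.7  0.5 -0. ] q [ 0.    0.41  1.58 -0.    1.15  0.07] gap 0.7
shift cm [-7.37  9.74 -0.85]
xax [-0.066 -0.998  0.001] yax [ 0.    -0.001 -1.   ] zax [ 0.998 -0.066  0.   ]
rotvec [-0.    -0.     0.001]
rotvec [-1.000e-03  3.141e+00 -0.000e+00]
```

View pics/w10.png

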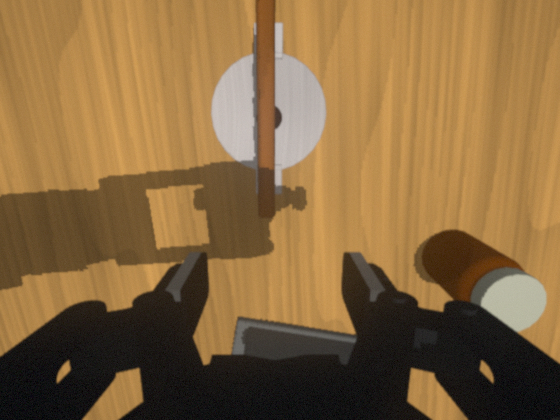

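The bar's near end is at (267,215), and both ears are visible at (267,35) and (267,185). They put the dish centre at (0.544, 0.188), yaw −0.066. I'll go above the bar, then down.

```bash
python3 -m handwheel '[-2,0,-0.2,0,0,0,6,-4,0,-0.4,0,0,0,6,-6,2,-0.6,0,0,0,6,-7.4,4.5,-0.7,0,0,0,6,-7.4,7,-0.7,0,0,0,6,-7.4,8.5,-0.7,0,0,0,6,-7.4,8.5,-0.7,0,0,0,6,-7.4,8.5,-0.7,0,0,0,6]'
python3 - <<'E'
from h import *
to([.5443,.188,.115],-.066)
s=snap('side','s11')
f=s['frame'][200:330,200:360]
cv2.imwrite('pics/s11c.png',cv2.resize(f,None,fx=4,fy=4,interpolation=cv2.INTER_CUBIC)[:,:,::-1])
E
```

```text
t: 9.87
tcp_pos: [0.5444, 0.187, 0.1619]
tool_rot: [-0.483, 0.517, -0.517, 0.482]
force: [-0.4, -0.3, 0.8]
finger_gap: 0.7
tcp [0.5444 0.187  0.1619] t 9.87 F [-0.4 -0.3  0.8] q [ 0.14  0.55  1.62 -0.    0.98  0.21] gap 0.7
shift cm [-0.11  4.69 -0.01]
xax [-0.069 -0.998  0.001] yax [-0.002 -0.001 -1.   ] zax [ 0.998 -0.069 -0.002]
rotvec [ 0.002 -0.003  0.001]
rotvec [-1.000e-03  3.139e+00  3.000e-03]
```

View pics/s11c.png

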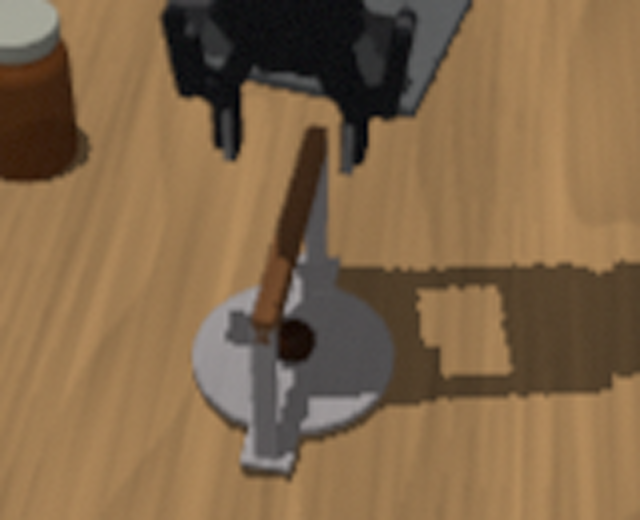

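The fingers straddle the bar, at (228,150) and (352,165) in the crop. I'll descend and pre-close.

```bash
python3 -m handwheel '[0,1,0,0,0,0,5,0,2,0,0,0,0,4.5,0,3,0,0,0,0,4,0,4,0,0,0,0,3.5,-0.1,4.6,0,0,0,0,3.2,-0.1,4.6,0,0,0,0,3,-0.1,4.6,0,0,0,0,3,-0.1,4.6,0,0,0,0,3]' 25
python3 - <<'E'
from h import *
to([.5443,.188,.115],-.066)
s=snap('side','s12');s=snap('wrist','w12')
f=load('s12')['frame'][200:330,200:360]
cv2.imwrite('pics/s12c.png',cv2.resize(f,None,fx=4,fy=4,interpolation=cv2.INTER_CUBIC)[:,:,::-1])
E
```

```text
t: 10.58
tcp_pos: [0.5449, 0.1891, 0.1166]
tool_rot: [0.483, -0.517, 0.517, -0.483]
force: [-0.2, 0.2, 0.2]
finger_gap: 0.349
tcp [0.5449 0.1891 0.1166] t 10.58 F [-0.2  0.2  0.2] q [ 0.14  0.61  1.65 -0.    0.87  0.21] gap 0.349
shift cm [ 0.11  0.16 -0.05]
xax [-0.068 -0.998 -0.   ] yax [ 0.  0. -1.] zax [ 0.998 -0.068  0.   ]
rotvec [-0.    -0.002 -0.   ]
rotvec [ 0.00e+00  3.14e+00 -1.00e-03]
```

View pics/s12c.png

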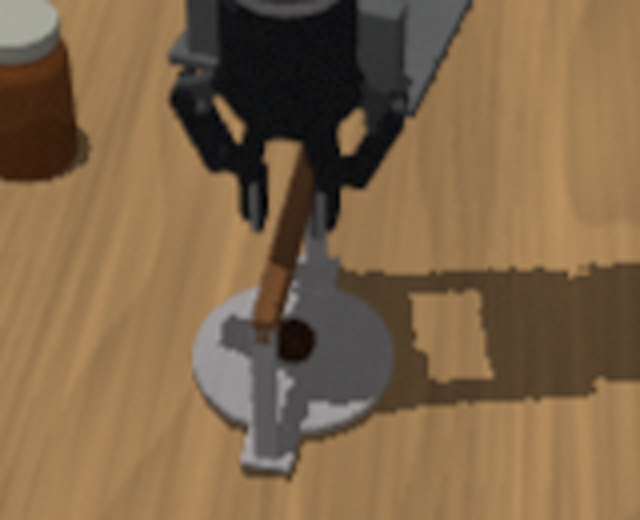

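View pics/w12.png

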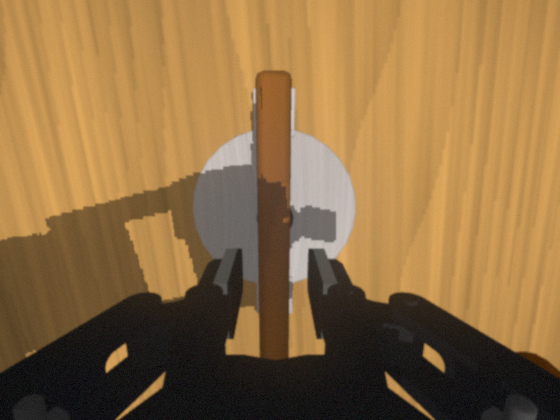

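The bar at column 274 is centred between the pads (inner edges at 243 and 308). Closing gently.

```bash
python3 -m handwheel '[0,0.1,0,0,0,0,2.5,0,0.1,0,0,0,0,2.2,0,0.1,0,0,0,0,1.9,0,0.1,0,0,0,0,1.6,0,0.1,0,0,0,0,1.4,0,0.1,0,0,0,0,1.2,0,0.1,0,0,0,0,0.8,0,0.1,0,0,0,0,0.4,0,0.1,0,0,0,0,0,0,0.1,0,0,0,0,0]' 25;  python3 -m handwheel '[0,0,0,0,0,0,0,0,0,0,0,0,0,0,0,0,0,0,0,0,0]' 60
python3 - <<'E'
from h import *
to([.5443,.188,.115],-.066)
E
```

```text
t: 11.52
tcp_pos: [0.5445, 0.189, 0.1157]
tool_rot: [-0.483, 0.517, -0.517, 0.483]
force: [-1.6, -0.5, 3.5]
finger_gap: 0.156
t: 11.77
tcp_pos: [0.5445, 0.189, 0.1158]
tool_rot: [-0.483, 0.517, -0.517, 0.483]
force: [-1.8, 1.0, 5.8]
finger_gap: 0.138
tcp [0.5445 0.189  0.1158] t 11.77 F [-1.8  1.   5.8] q [0.14 0.61 1.65 0.   0.87 0.21] gap 0.138
shift cm [ 0.1   0.08 -0.02]
xax [-0.068 -0.998 -0.   ] yax [-0.  0. -1.] zax [ 0.998 -0.068 -0.   ]
rotvec [ 0.    -0.002 -0.   ]
rotvec [0.   3.14 0.  ]
```

```bash
python3 -m handwheel '[0,-0.1,0,0,0,0,0,0,-0.3,0,0,0,0,0,0,-0.6,0,0,0,0,0,0,-1,0,0,0,0,0,0,-1.5,0,0,0,0,0,0,-2,0,0,0,0,0,0,-2.5,0,0,0,0,0,0,-2.9,0,0,0,0,0,0,-3.1,0,0,0,0,0,0,-3.2,0,0,0,0,0]' 80
python3 - <<'E'
from h import *
to(None)
s=snap('side','s13');s=snap('wrist','w13')
f=load('s13')['frame'][180:330,200:380]
cv2.imwrite('pics/s13c.png',cv2.resize(f,None,fx=4,fy=4,interpolation=cv2.INTER_CUBIC)[:,:,::-1])
E
```

```text
t: 12.6
tcp_pos: [0.5449, 0.189, 0.1482]
tool_rot: [0.482, -0.516, 0.517, -0.483]
force: [0.1, 0.3, -2.4]
finger_gap: 0.132
tcp [0.5449 0.189  0.1482] t 12.6 F [ 0.1  0.3 -2.4] q [ 0.14  0.57  1.63 -0.    0.94  0.21] gap 0.132
xax [-0.068 -0.998 -0.   ] yax [ 0.001  0.    -1.   ] zax [ 0.998 -0.068  0.001]
```

View pics/s13c.png

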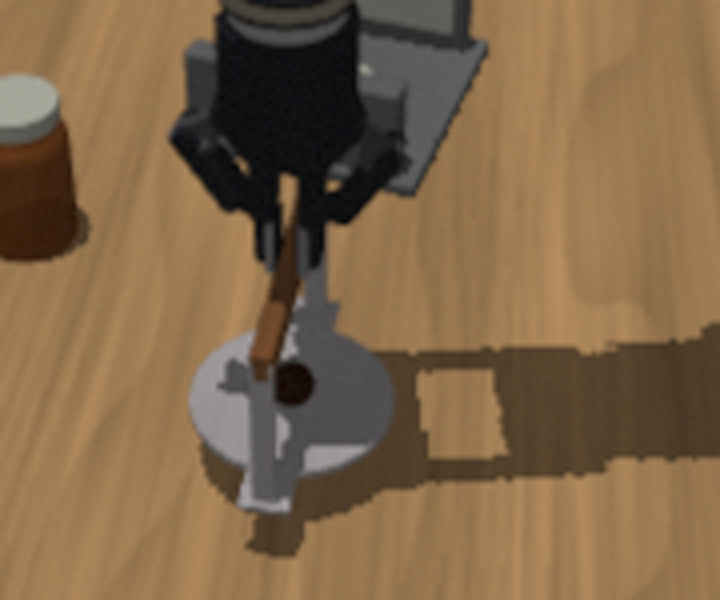

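View pics/w13.png

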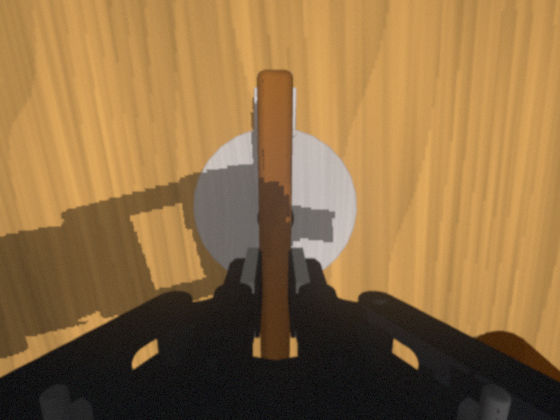

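The dish is clear of the table and level, with the sweet in the middle at (295,383) in the side crop. Raising it now.

```bash
python3 -m handwheel '[0,-0.2,0,0,0,0,0,0,-0.6,0,0,0,0,0,0,-1.2,0,0,0,0,0,0,-2,0,0,0,0,0,0,-3,0,0,0,0,0,0,-4,0,0,0,0,0,0,-5,0,0,0,0,0,0,-6,0,0,0,0,0,0,-7,0,0,0,0,0,0,-8,0,0,0,0,0]';python3 -m handwheel '[0,-1,0,0,0,0,0,0,-1.9,0,0,0,0,0,0,-2.7,0,0,0,0,0,0,-3.3,0,0,0,0,0,0,-3.7,0,0,0,0,0,0,-3.9,0,0,0,0,0,0,-4,0,0,0,0,0,0,-4,0,0,0,0,0]'
python3 - <<'E'
from h import *
to([.5567,-.1924,.265],np.radians(76.05))
E
```

```text
t: 13.53
tcp_pos: [0.5447, 0.189, 0.2288]
tool_rot: [0.483, -0.517, 0.517, -0.483]
force: [-0.1, -1.1, -3.7]
finger_gap: 0.127
t: 14.2
tcp_pos: [0.5445, 0.189, 0.2673]
tool_rot: [-0.483, 0.517, -0.517, 0.483]
force: [0.3, -0.2, -3.1]
finger_gap: 0.131
tcp [0.5445 0.189  0.2673] t 14.2 F [ 0.3 -0.2 -3.1] q [ 0.14  0.42  1.51 -0.    1.21  0.21] gap 0.131
shift cm [37.96  0.24  3.81]
xax [-0.068 -0.998  0.   ] yax [-0.001 -0.    -1.   ] zax [ 0.998 -0.068 -0.001]
rotvec [ 0.    -1.395 -0.   ]
rotvec [0.000e+00 1.746e+00 1.000e-03]
```

```bash
python3 -m handwheel '[0.05,0,0.005,0,0,0,0,0.15,0,0.015,0,0,0,0,0.3,0,0.03,0,0,0,0,0.5,0,0.05,0,0,0,0,0.75,0,0.075,0,0,0,0,1.05,0,0.105,0,0,0,0,1.4,0,0.14,0,0,0,0,1.8,0,0.18,0,0,0,0,2.25,0,0.225,0,0,0,0,2.75,0,0.275,0,0,0,0]'
python3 -m handwheel '[0.55,0,0.055,0,0,0,0,1.15,0,0.115,0,0,0,0,1.8,0,0.18,0,0,0,0,2.5,0,0.25,0,0,0,0,3.2,0,0.32,0,0,0,0,3.9,0,0.39,0,0,0,0,4.6,0,0.46,0,0,0,0,5.3,0,0.53,0,0,0,0,6,0,0.6,0,0,0,0,6.7,0,0.67,0,0,0,0]'
python3 -m handwheel '[0.7,0,0.07,0,0,0,0,1.4,0,0.14,0,0,0,0,2.1,0,0.21,0,0,0,0,2.8,0,0.28,0,0,0,0,3.5,0,0.35,0,0,0,0,4.2,0,0.42,0,0,0,0,4.9,0,0.49,0,0,0,0,5.6,0,0.56,0,0,0,0,6.3,0,0.63,0,0,0,0,7,0,0.7,0,0,0,0]'
python3 - <<'E'
from h import *
to([.5567,-.1924,.265],np.radians(76.05))
E
```

```text
t: 15.03
tcp_pos: [0.5455, 0.1609, 0.2675]
tool_rot: [0.483, -0.517, 0.517, -0.483]
force: [-0.5, -0.7, -3.1]
finger_gap: 0.132
t: 15.87
tcp_pos: [0.5477, 0.0933, 0.2675]
tool_rot: [0.483, -0.517, 0.517, -0.483]
force: [-0.3, 1.2, -3.9]
finger_gap: 0.131
t: 16.7
tcp_pos: [0.5499, 0.0231, 0.2675]
tool_rot: [0.483, -0.517, 0.517, -0.483]
force: [-0.0, -0.0, -3.7]
finger_gap: 0.132
tcp [0.5499 0.0231 0.2675] t 16.7 F [-0.  -0.  -3.7] q [-0.16  0.38  1.57  0.    1.19 -0.09] gap 0.132
shift cm [21.45  0.25  2.14]
xax [-0.068 -0.998 -0.   ] yax [ 0.  0. -1.] zax [ 0.998 -0.068  0.   ]
rotvec [-0.    -1.395  0.   ]
rotvec [-0.     1.746 -0.   ]
```

```bash
python3 -m handwheel '[0.7,0,0.07,0,0,0,0,1.4,0,0.14,0,0,0,0,2.1,0,0.21,0,0,0,0,2.8,0,0.28,0,0,0,0,3.5,0,0.35,0,0,0,0,4.2,0,0.42,0,0,0,0,4.9,0,0.49,0,0,0,0,5.6,0,0.56,0,0,0,0,6.3,0,0.63,0,0,0,0,7,0,0.7,0,0,0,0]'
python3 -m handwheel '[0.7,0,0.07,0,0,0,0,1.4,0,0.14,0,0,0,0,2.1,0,0.21,0,0,0,0,2.8,0,0.28,0,0,0,0,3.5,0,0.35,0,0,0,0,4.2,0,0.42,0,0,0,0,4.9,0,0.49,0,0,0,0,5.6,0,0.56,0,0,0,0,6.3,0,0.63,0,0,0,0,7,0,0.7,0,0,0,0]'
python3 -m handwheel '[0.7,0,0.07,0,0,0,0,1.4,0,0.14,0,0,0,0,2.1,0,0.21,0,0,0,0,2.8,0,0.28,0,0,0,0,3.45,0,0.345,0,0,0,0,4.05,0,0.405,0,0,0,0,4.6,0,0.46,0,0,0,0,5.1,0,0.51,0,0,0,0,5.55,0,0.555,0,0,0,0,5.95,0,0.595,0,0,0,0]'
python3 -m handwheel '[0.35,0,0.035,0,0,0,0,0.65,0,0.065,0,0,0,0,0.9,0,0.09,0,0,0,0,1.1,0,0.11,0,0,0,0,1.25,0,0.125,0,0,0,0,1.35,0,0.13,0,0,0,0,1.4,0,0.13,0,0,0,0,1.4,0,0.13,0,0,0,0,1.4,0,0.13,0,0,0,0,1.4,0,0.13,0,0,0,0]'
python3 - <<'E'
from h import *
to([.5567,-.1924,.265],np.radians(76.05))
snap('side','s14');s=load('s14')
f=s['frame'][80:240,200:380]
cv2.imwrite('pics/s14c.png',cv2.resize(f,None,fx=3.7,fy=3.7,interpolation=cv2.INTER_CUBIC)[:,:,::-1])
E
```

```text
t: 17.53
tcp_pos: [0.5521, -0.0473, 0.2675]
tool_rot: [-0.483, 0.517, -0.517, 0.483]
force: [0.4, -0.1, -2.8]
finger_gap: 0.13
t: 18.37
tcp_pos: [0.5543, -0.1176, 0.2675]
tool_rot: [-0.483, 0.517, -0.517, 0.483]
force: [0.0, 0.7, -4.3]
finger_gap: 0.131
t: 19.2
tcp_pos: [0.5563, -0.1771, 0.2675]
tool_rot: [-0.483, 0.517, -0.517, 0.483]
force: [-0.1, -0.2, -3.4]
finger_gap: 0.131
t: 20.03
tcp_pos: [0.5566, -0.1905, 0.2675]
tool_rot: [-0.483, 0.517, -0.517, 0.483]
force: [1.0, -0.6, -3.8]
finger_gap: 0.131
tcp [ 0.5566 -0.1905  0.2675] t 20.03 F [ 1.  -0.6 -3.8] q [-0.52  0.43  1.48  0.    1.23 -0.45] gap 0.131
shift cm [0.19 0.25 0.03]
xax [-0.068 -0.998 -0.   ] yax [-0.  0. -1.] zax [ 0.998 -0.068 -0.   ]
rotvec [ 0.    -1.395 -0.   ]
rotvec [0.    1.746 0.   ]
```

View pics/s14c.png

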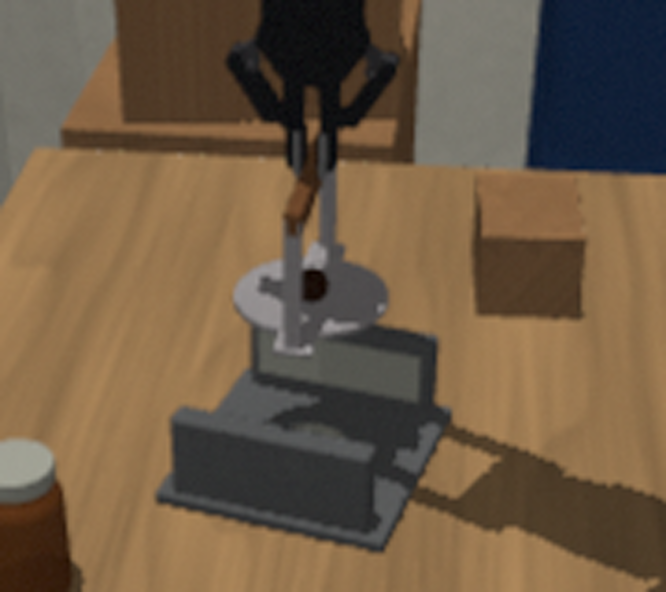

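```bash
python3 -m handwheel '[0,0,0,0,-0.005,0,0,0,0,0,0,-0.015,0,0,0,0,0,0,-0.03,0,0,0,0,0,0,-0.05,0,0,0,0,0,0,-0.075,0,0,0,0,0,0,-0.105,0,0,0,0,0,0,-0.14,0,0,0,0,0,0,-0.18,0,0,0,0,0,0,-0.225,0,0,0,0,0,0,-0.27,0,0]'
python3 -m handwheel '[0,0,0,0,-0.05,0,0,0,0,0,0,-0.1,0,0,0,0,0,0,-0.15,0,0,0,0,0,0,-0.2,0,0,0,0,0,0,-0.25,0,0,0,0,0,0,-0.3,0,0,0,0,0,0,-0.35,0,0,0,0,0,0,-0.4,0,0,0,0,0,0,-0.45,0,0,0,0,0,0,-0.5,0,0]'
python3 -m handwheel '[0,0,0,0,-0.05,0,0,0,0,0,0,-0.1,0,0,0,0,0,0,-0.15,0,0,0,0,0,0,-0.2,0,0,0,0,0,0,-0.25,0,0,0,0,0,0,-0.3,0,0,0,0,0,0,-0.35,0,0,0,0,0,0,-0.4,0,0,0,0,0,0,-0.445,0,0,0,0,0,0,-0.485,0,0]'
python3 -m handwheel '[0,0,0,0,-0.035,0,0,0,0,0,0,-0.065,0,0,0,0,0,0,-0.09,0,0,0,0,0,0,-0.11,0,0,0,0,0,0,-0.122,0,0,0,0,0,0,-0.13,0,0,0,0,0,0,-0.135,0,0,0,0,0,0,-0.14,0,0,0,0,0,0,-0.14,0,0,0,0,0,0,-0.14,0,0]'
python3 - <<'E'
from h import *
to([.5567,-.1924,.265],np.radians(76.05))
snap('wrist','w15');s=snap('side','s15')
f=s['frame'][80:240,200:380]
cv2.imwrite('pics/s15c.png',cv2.resize(f,None,fx=3.7,fy=3.7,interpolation=cv2.INTER_CUBIC)[:,:,::-1])
E
```

```text
t: 20.92
tcp_pos: [0.5566, -0.1907, 0.2675]
tool_rot: [-0.549, 0.446, -0.446, 0.549]
force: [-0.1, 0.8, -3.2]
finger_gap: 0.138
t: 21.75
tcp_pos: [0.5566, -0.1907, 0.2675]
tool_rot: [-0.642, 0.296, -0.296, 0.642]
force: [-0.4, -0.2, -3.6]
finger_gap: 0.132
t: 22.58
tcp_pos: [0.5566, -0.1907, 0.2675]
tool_rot: [0.694, -0.134, 0.134, -0.694]
force: [-0.1, 0.4, -4.0]
finger_gap: 0.131
t: 23.42
tcp_pos: [0.5566, -0.1907, 0.2675]
tool_rot: [0.702, -0.086, 0.086, -0.702]
force: [0.3, -0.6, -2.7]
finger_gap: 0.134
tcp [ 0.5566 -0.1907  0.2675] t 23.42 F [ 0.3 -0.6 -2.7] q [-0.52  0.44  1.48 -0.    1.23 -1.85] gap 0.134
shift cm [ 0.05  0.25 -0.16]
xax [ 0.97  -0.241  0.   ] yax [-0. -0. -1.] zax [ 0.241  0.97  -0.   ]
rotvec [ 0. -0.  0.]
rotvec [-0.     3.141  0.   ]
```

View pics/s15c.png

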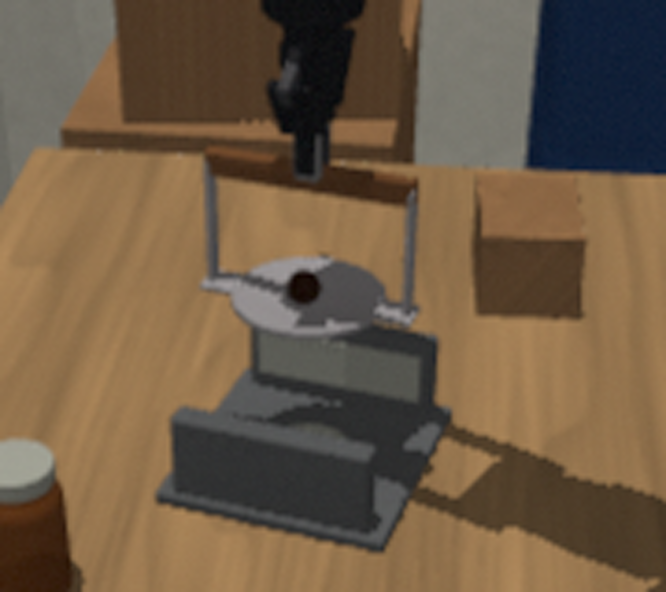

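View pics/w15.png

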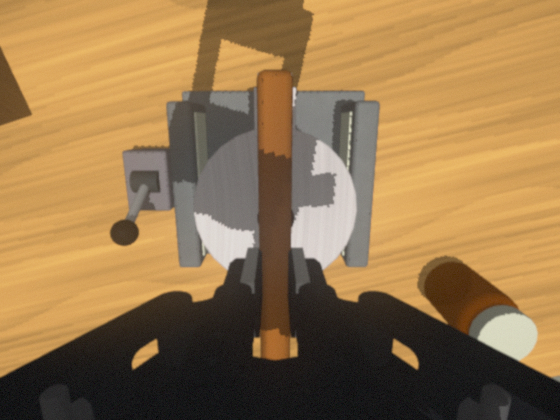

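The ears are now along the bars. In the wrist view the dish at (275,205) sits centred between them, and the lever tip at (125,232) is still over. Lowering about 10 cm.

```bash
python3 -m handwheel '[0,0.1,-0.02,0,0,0,0,0,0.3,-0.04,0,0,0,0,0,0.6,-0.06,0,0,0,0,0,1,-0.08,0,0,0,0,0,1.4,-0.1,0,0,0,0,0,1.8,-0.12,0,0,0,0,0,2.2,-0.14,0,0,0,0,0,2.6,-0.16,0,0,0,0,0,3,-0.17,0,0,0,0,0,3.4,-0.17,0,0,0,0]'
python3 -m handwheel '[0,0.4,0,0,0,0,0,0,0.8,0,0,0,0,0,0,1.2,0,0,0,0,0,0,1.6,0,0,0,0,0,0,2,0,0,0,0,0,0,2.4,0,0,0,0,0,0,2.8,0,0,0,0,0,0,3.2,0,0,0,0,0,0,3.5,0,0,0,0,0,0,3.7,0,0,0,0,0]'
python3 - <<'E'
from h import *
to([.5567,-.1924,.165],np.radians(76.05))
s=snap('wrist','w16');W=cloud(s)
v,u=np.indices(s['depth'].shape)
s2=snap('side','s16');f=s2['frame'][80:240,200:380]
cv2.imwrite('pics/s16c.png',cv2.resize(f,None,fx=3.7,fy=3.7,interpolation=cv2.INTER_CUBIC)[:,:,::-1])
E
```

```text
t: 24.35
tcp_pos: [0.5562, -0.1924, 0.233]
tool_rot: [-0.702, 0.086, -0.086, 0.702]
force: [-0.2, 0.0, -3.6]
finger_gap: 0.128
t: 25.18
tcp_pos: [0.556, -0.1923, 0.196]
tool_rot: [-0.702, 0.086, -0.086, 0.702]
force: [0.1, -1.0, -3.6]
finger_gap: 0.13
tcp [ 0.556  -0.1923  0.196 ] t 25.18 F [ 0.1 -1.  -3.6] q [-0.52  0.52  1.56 -0.    1.07 -1.85] gap 0.13
shift cm [0.07 3.1  0.01]
xax [ 0.97  -0.241 -0.001] yax [-0.001  0.    -1.   ] zax [0.241 0.97  0.   ]
rotvec [-0.    -0.    -0.001]
rotvec [ 1.000e-03  3.141e+00 -0.000e+00]
```

View pics/s16c.png

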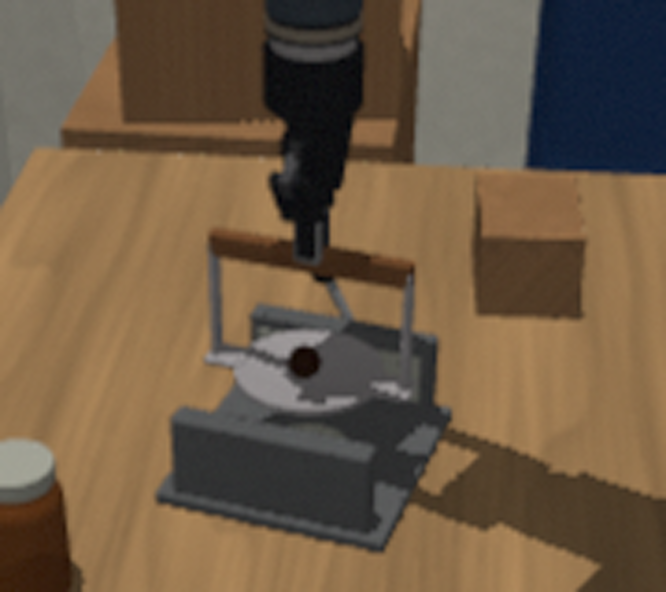

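View pics/w16.png

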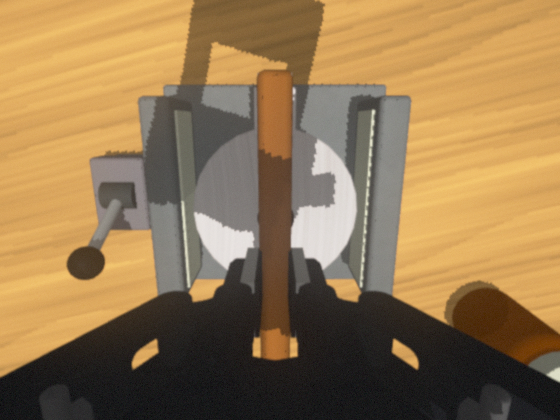

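The view stays centred and level, with about equal gaps on both sides of the dish. Down 3 cm more, then settle.

```bash
python3 -m handwheel '[0,0.2,0,0,0,0,0,0,0.5,0,0,0,0,0,0,0.9,0,0,0,0,0,0,1.3,0,0,0,0,0,0,1.7,0,0,0,0,0,0,2.1,0,0,0,0,0,0,2.5,0,0,0,0,0,0,2.8,0,0,0,0,0,0,3,0,0,0,0,0,0,3.1,0,0,0,0,0]'
python3 -m handwheel '[0,0,0,0,0,0,0,0,0,0,0,0,0,0,0,0,0,0,0,0,0,0,0,0,0,0,0,0,0,0,0,0,0,0,0,0,0,0,0,0,0,0,0,0,0,0,0,0,0,0,0,0,0,0,0,0]'
python3 - <<'E'
from h import *
to([.5567,-.1924,.165],np.radians(76.05))
s=snap('wrist','w17');W=cloud(s)
# dish cloud
m=(abs(W[...,2]-.06)<.012)&(np.hypot(W[...,0]-.5567,W[...,1]+.1924)<.1)
m&=np.abs((W[...,:2]-[.5567,-.1924])@np.array([.2411,.9705]))<.07
b=W[m];print(len(b));print(cv2.minEnclosingCircle(b[:,:2].astype(np.float32)),b[:,2].min(),b[:,2].max())
s2=snap('side','s17');f=s2['frame'][80:240,200:380]
cv2.imwrite('pics/s17c.png',cv2.resize(f,None,fx=3.7,fy=3.7,interpolation=cv2.INTER_CUBIC)[:,:,::-1])
W=cloud(s2);print('ball front',W[80+int(388/3.7),200+int(305/3.7)])
m=(W[...,2]>.155)&(W[...,2]<.185)&(np.abs((W[...,:2]-[.5567,-.1924])@np.array([.2411,.9705]))<.02)
E
```

```text
t: 26.12
tcp_pos: [0.556, -0.1923, 0.1651]
tool_rot: [-0.702, 0.086, -0.086, 0.702]
force: [0.5, -1.0, -3.9]
finger_gap: 0.138
t: 26.78
tcp_pos: [0.5562, -0.1924, 0.1655]
tool_rot: [0.702, -0.086, 0.086, -0.702]
force: [-0.4, 0.5, -2.7]
finger_gap: 0.133
tcp [ 0.5562 -0.1924  0.1655] t 26.78 F [-0.4  0.5 -2.7] q [-0.52  0.56  1.59 -0.    1.   -1.85] gap 0.133
shift cm [0.05 0.05 0.01]
xax [ 0.97  -0.241  0.   ] yax [ 0. -0. -1.] zax [ 0.241  0.97  -0.   ]
rotvec [ 0. -0.  0.]
rotvec [-0.     3.141  0.   ]
13743
((0.5431236624717712, -0.18853633105754852), 0.07581084966659546) 0.05234688589423119 0.07182986212343709
ball front [ 0.55873047 -0.18213569  0.08073083]
```

View pics/s17c.png

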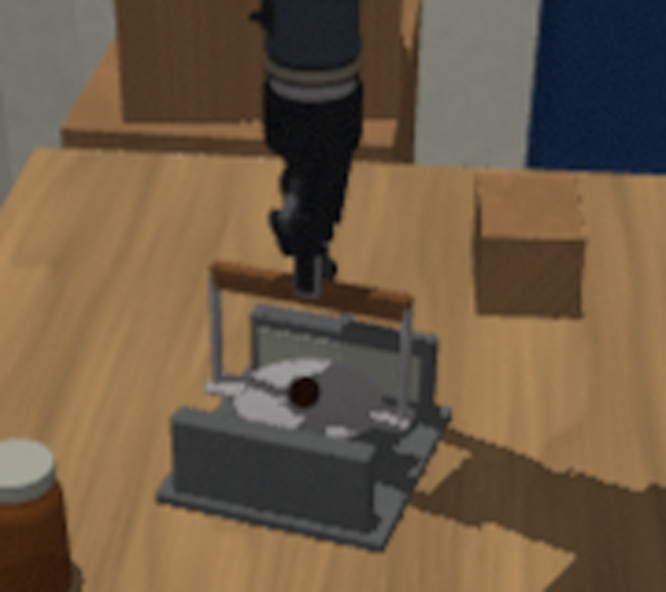

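View pics/w17.png

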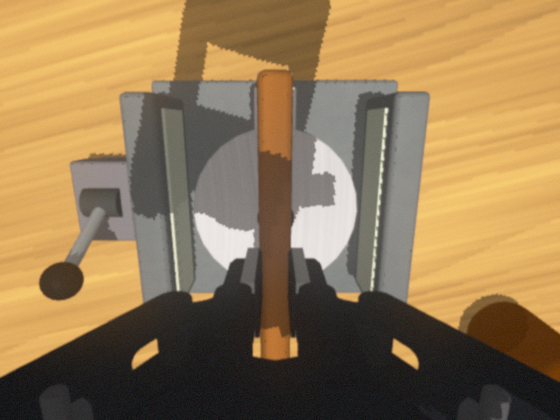

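Run:
```python
from h import *
from scipy.optimize import least_squares
ax=np.array([[.9705,-.2411],[.2411,.9705]]);mid=np.array([.5567,-.1924])
def st(p): return np.r_[ax@(p[:2]-mid),p[2]-.012]
s=load('s17');W=cloud(s);f=s['frame'].astype(int)
v,u=np.indices(f.shape[:2]);m=(abs(u-282.4)<5)&(abs(v-185.6)<5)&(f.sum(2)<120)&(W[...,2]>.05)
b=W[m];c=least_squares(lambda c:np.linalg.norm(b-c,axis=1)-.014,b.mean(0)+[0,-.008,-.008],loss='soft_l1',f_scale=.001).x
print('ball station frame',len(b),np.round(st(c),4))
s=load('w17');W=cloud(s)
B=W[(W[...,2]>.045)&(W[...,2]<.08)]; Q=(B[:,:2]-mid)@ax.T
k=(abs(Q[:,1])<.069)&(Q[:,0]>-.11)&(Q[:,0]<.05);B=B[k];Q=Q[k]
# lateral extent of dish
r=B[:,2]
print('lat',Q[:,1].min(),Q[:,1].max(),'lat mid',(Q[:,1].min()+Q[:,1].max())/2,'near ear x',Q[:,0].min())
i=Q[:,1].argmin();j=Q[:,1].argmax();print(Q[i],r[i],Q[j],r[j])
H=W[(W[...,2]>.17)&(W[...,2]<.185)];Q=(H[:,:2]-mid)@ax.T;H=H[(abs(Q[:,1])<.012)&(Q[:,0]<-.03)];R_=cv2.minAreaRect(H[:,:2].astype(np.float32));print('bar',R_, 'z slope',np.polyfit((H[:,:2]-mid)@ax[0],H[:,2],1))
print('target angle',-13.95)
```

```text
ball station frame 52 [0.0048 0.0028 0.0564]
lat -0.06291507703530823 0.06300771769884426 lat mid 4.632033176801831e-05 near ear x -0.08857464534093787
[ 0.00098756 -0.06291508] 0.062257619161418906 [-0.00098866  0.06300772] 0.060850174968702396
bar ((0.5010206699371338, -0.17850205302238464), (0.014063273556530476, 0.05475221946835518), 76.12884521484375) z slope [0.00172227 0.17685036]
target angle -13.95
```

All the checks agree, so I'm handing in.

Run:
```python
from h import *
s=manip.sense();print(s['t'],s['tcp_pos'],np.abs(s['qd']).max(),s['force'])
print(manip.sign_off())
```

```text
26.8833 [ 0.55616266 -0.19234844  0.1655222 ] 0.0015232992617086186 [-0.07718002  0.28410406 -3.06649319]
the job is handed in; nothing more can be done
None
```

I pushed the lever right over, lifted the dish by its handle, gave it the quarter turn and handed in at 26.9 s while holding it still between the lamp bars. The hand-in reports no verdict.

**Lever:** On the first push the fingertip rode up on the lever's round tip, with about 30 N vertical force. I backed off and pushed lower, until the lever hit its stop. It measured about 0.97 rad, and the last wrist picture still showed it fully over.

**Last checks before hand-in:**

| Check | Measured | Limit |
|---|---|---|
| Dish centre from station centre | about 1 mm | 25 mm |
| Floor height above the slab | about 42 mm | 12–70 mm |
| Ears to bars | about 0.003 rad | 0.17 rad |
| Slope along the handle bar | about 0.002 rad | 0.1 rad tilt |
| Height difference across the rim | about 1.4 mm over 126 mm (0.011 rad) | 0.1 rad tilt |
| Sweet from dish middle | about 5 mm | 22 mm |

The arm was at rest, with the wrist force showing only the dish's weight (about 3 N).

**Disagreement:** A circle fitted round the whole dish was about 14 mm off. One ear was hidden behind the gripper, so I used the rim's width and the near ear instead, and they agreed with the arm's position. I did not re-measure the jar, carton and tape roll, but the arm's path stayed clear of them.

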